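# Rinse the hooked brush and hang it to drip

## Robot

A 7-joint arm with a two-finger parallel gripper is mounted at the origin on the work surface. World frame = base frame: x ahead of the robot, y to its left, z up, the work surface at z = 0. Lengths are in m, angles in rad, forces in N, time in s.
With the tool pointing down it reaches from about 0.375 to 0.925 m from the base axis. Payload 3.1 kg.
Tool frame: the origin (TCP) lies between the finger pads; the fingertips stand 19 mm ahead of it and the grasp point (between the pads) is the TCP; z points along the fingers, y is the line along which they close (so a half turn about z gives the same grasp; the last joint's range is limited). The gripper opens to 85 mm and grips with 20 to 120 N. Pads are 22 mm wide; open, the fingers measure 114 mm over their backs; the gripper's body (76 mm by 85 mm) begins 54 mm behind the grasp point. The pads swing forward as they close: fully open they stand 13 mm farther back than shut.
Start: joints at [1.25, 0.383, 0.044, 1.598, -0.018, 1.161, -0.05], TCP at [0.144, -0.634, 0.25] pointing down, gripper open.
Joint ranges: [-2.61, 2.61], [-0.41, 2.15], [-1.48, 1.57], [0, 2.5], [-1.57, 4.71], [0.05, 1.97], [-2.85, 2.85]. Speed limits (rad/s): [2.79, 2.79, 3.14, 3.14, 3.14, 3.14, 3.14].

## Interface

Orientations are given as a unit quaternion [x, y, z, w].
In Python, from bench import move_ptp, movel, move_j, move_gripper, pause, inverse_kinematics, read_camera, camera_params, MotionError, sign_off, look_for, tip_of, read_time_s, read_qpos, read_joint_vel, read_effort, read_eef_pos, read_tcp_rot, read_ft_force, read_ft_torque, read_finger_gap, read_grasp_force gives the robot as it stands. Calls block until the motion is done:
- move_ptp(position, orientation): joint-space move of the TCP to a pose.
- movel(position, orientation=None, speed=0.15): straight line of the TCP; orientation=None keeps the orientation; speed is the mean speed in m/s.
- move_j(angles): joint-space move.
- move_gripper(opening, effort=None): finger opening in m; effort is the grip in N (None keeps the last); returns when the fingers have stopped.
- pause(seconds).
- inverse_kinematics(position, orientation): joint angles nearest the present ones, or None.
- read_camera(name): name is "scene" or "top"; returns the picture (420x560x3 uint8, red, green, blue); there is no depth.
- camera_params(name): a dict with "K" (3x3 intrinsics, pixels), "camera_from_world" (4x4, takes a point from world to camera coordinates). Camera axes: x right, y down, z forward; pixel columns grow to the right and rows downward; lengths in m; the calibration is good to about 2 mm. A picture is of the moment at which its call begins. camera_params takes no time and is no camera call.
A pose or a line that the arm cannot do raises MotionError and nothing moves.
- sign_off(): hands the job in; it is judged then, once.
Trained networks look in the newest picture that a camera, given by its name, has taken for a name from the list of things; names that differ only in an ending like _2 or _b are one class to them, and where a whole thing is asked for, a point or a joint stands for the part that bears it (a point fixed in the world has none). Each returns a list of dicts, best first, with "confidence" (0 to 1); they miss things now and then, are a little off and sometimes report something else, mostly with a low value. They report only what shows in the picture. A call takes as long as a camera call. They do not tell look-alikes from the thing itself.
- look_for(camera, name): "at" ([column, row] in pixels, amid what is visible of it).
- tip_of(camera, name): "at" ([column, row] in pixels: a listed point, or the origin of a listed thing).
Readings, each from a call of its own:
- read_time_s(): time.
- read_qpos(): joint angles.
- read_joint_vel(): joint speeds.
- read_effort(): joint torques, N m.
- read_eef_pos(): TCP position.
- read_tcp_rot(): TCP orientation.
- read_ft_force(): force on the tool from outside, world axes, zero at the start.
- read_ft_torque(): the same for the moment, N m.
- read_finger_gap(): finger opening in m.
- read_grasp_force(): force on a finger pad.
Only numpy, scipy, OpenCV 4.12 (cv2) and the standard library are available. Lean on these libraries where they do the work, as an engineer would, in place of code of your own. Each camera call takes 0.05 s, during which the arm holds its last target. There are 200 camera calls.

## Task

In the shoe-repair shop, take the brush with the side hook out of the tool rack and dip its bristle end almost to the bottom of the open, leaning tin for a moment, the brush leaning in line with the tin. Then hook the brush over the bar of the drying rail on its open stretch, where no keeper strip runs above the bar, and slide it along the bar under the strip until it hangs still over the middle of the drip dish. Leave the tin leaning as it is and do not shift or knock over the other tools, the bottle or the shoe last.

Things in the scene. Friction and masses are not known exactly. Their poses are not given: they have to be found in the camera images.
- brush: The only tool with a side hook: 195 mm long, upright in the rack, bristles down. Origin: centre of bristle end; z up to the handle, x to the hook's side. 21 mm square head to z 60, 10 (x) x 14 mm shaft to 130, 18 (x) x 14 mm wood handle z 130-195.
- brush_hook (a point): Point at (13, 0, 100) mm of the brush, on the bar's axis when the hook sits on it. The steel hook, 14 mm wide (y), has a bridge from the shaft to x 27 (underside z 105, top 113) and a lip from x 21 to 27 hanging down to z 88; its mouth (x 5 to 21) opens downward.
- rack: Fixed wooden rack, 46 x 156 mm, 60 mm high, foot 90 x 160 mm; three open pockets along its y, 50 mm apart, each 34 x 44 mm inside, floor 8 mm above the bench. Origin: centre of underside. Which tool is in which pocket varies; they stand loosely, x axes roughly along the rack's x.
- plain_brush: Bystander: brush without hook in the rack, 145 mm tall, 21 mm square head, 14 mm square handle. Origin: centre of its lower end, z up.
- rasp: Bystander: rasp in the rack, 140 mm tall, blade 20 x 10 mm below, round 20 mm wooden handle above. Origin: centre of its lower end, z up.
- tin_mouth (a point): Centre of the open mouth of the aluminium tin, inner diameter 44 mm, outer 50 mm, inside depth 74 mm. The tin leans 30 to 38 degrees in its cradle on a stiff hinge; z is the tin's axis, pointing out of the mouth (up and roughly towards the robot).
- tin_floor (a point): Centre of the tin's inner floor, 74 mm behind the mouth along the tin's axis; axes as tin_mouth.
- cradle: Fixed steel cradle of the tin: base plate 90 x 85 mm, two cheeks 24 mm wide at y +-34 mm, 74 mm high. Origin: centre of its underside; the tin's hinge runs along its y, 62 mm up; the mouth leans towards its -x.
- bottle: Bystander: closed grey bottle beside the cradle, diameter 48, 110 mm tall. Origin: centre of its underside.
- last: Bystander: wooden shoe last lying on the bench, 60 mm wide, 165 mm long along its x (x -83 to 80), 71 mm high at the heel (-x). Origin: on its underside.
- rail: Fixed rail: bar 10 mm thick along y, axis 150 mm above the bench, posts 22 x 12 mm (feet 50 x 30) at y -165 and +165 mm, 154 and 176 mm high. From y -20 to the +y post a keeper strip 8 mm wide runs right above the bar, underside 170, top 176 mm up: hooks slide under it but cannot be put on there. Origin: on the bench below the bar's middle.
- rail_open (a point): Point on the bar's axis at the middle of the open stretch (rail y -90 mm); axes as the rail: y along the bar towards the stretch with the keeper strip, z up.
- dish: Fixed steel drip dish, rim diameter 84, 22 mm high, on the bench below the stretch with the keeper strip. Origin: centre of its underside.
Mind the look-alikes: they are no part of the job. Leave any turquoise look-alike of the brush alone. Of the things shaped like the cradle, the steel one is meant.

How it is judged:
On the way, in this order (a step that is already met when the one before it is completed fails the run):
1. the brush's bristle end is inside the tin within 28 mm of the centre of its floor, the brush in line with the tin to 0.18 rad (distance between brush and tin_floor below 0.028 m and angle between the z axis of brush and the z axis of tin_mouth, either way round below 0.18 rad), for 0.15 s.
2. the hook is over the bar on the open stretch (brush_hook within 10 mm of the bar's axis sideways and in height, within 60 mm of rail_open along it) (x of brush_hook in the frame of rail_open between -0.01 and 0.01 m and z of brush_hook in the frame of rail_open between -0.01 and 0.008 m and y of brush_hook in the frame of rail_open between -0.06 and 0.06 m), for 0.15 s.
At the end, for the whole second after the job is handed in: The brush hangs at rest by its hook on the bar (brush_hook within 10 mm of its axis sideways and in height), leaning under 26 degrees, bristle end within 30 mm horizontally of the dish centre; bystanders within 30 mm of their starts and upright (0.4 rad); tin mouth moved under 20 mm (x of brush_hook in the frame of rail_open between -0.01 and 0.01 m and z of brush_hook in the frame of rail_open between -0.01 and 0.008 m and horizontal distance between brush and dish below 0.03 m and angle between brush's own z axis and vertical below 0.45 rad and linear speed of brush below 0.03 m/s and angular speed of brush below 0.3 rad/s and distance of each of plain_brush, rasp, bottle, last from where it was at the start of the episode below 0.03 m and angle between each of plain_brush, rasp, bottle, last's own z axis and vertical below 0.4 rad and distance of tin_mouth from where it was at the start of the episode below 0.02 m); the robot touches nothing.
It fails at once if a bystander (plain brush, rasp, bottle or last) is shifted by more than 40 mm or tipped over (distance of any of plain_brush, rasp, bottle, last from where it was at the start of the episode above 0.04 m or angle between any of plain_brush, rasp, bottle, last's own z axis and vertical above 0.6 rad).
It fails at once if the tin is pushed out of its lean (mouth moved more than 20 mm) (distance of tin_mouth from where it was at the start of the episode above 0.02 m).
It also fails if it takes over 69 s, if anything falls off the work surface, if the arm or the gripper's body presses on something with over 40 N, if the wrist force passes 120 N, or if a joint passes its speed limit or range.

## Working session

There is one attempt and no reset: what is moved stays moved. The work goes in short steps, each a Python script; the robot and the scene stay as the last script left them, time stands still between calls to the robot, and variables do not carry over. Pictures are saved under pics/ and viewed, at most 10 in all, crops included, and the job is handed in when it is done.

```bash
mkdir -p pics; ls
cat > m.py <<'E'
from bench import *
import cv2
for c in ("scene","top"):
    im=read_camera(c); cv2.imwrite(f"pics/{c}0.png",im[:,:,::-1])
    p=camera_params(c); print(c,p["K"].tolist() if hasattr(p["K"],'tolist') else p["K"]); print(p["camera_from_world"])
    for n in ["brush","brush_hook","rack","plain_brush","rasp","tin_mouth","tin_floor","cradle","bottle","last","rail","rail_open","dish"]:
        try: print(n,[(round(d["confidence"],2),[round(float(v)) for v in d["at"]]) for d in tip_of(c,n)][:4])
        except Exception as e: print(n,e)
print(read_time_s())
E
python3 m.py
```

```text
pics
scene [[471.36405380826534, 0.0, 283.48329659012546], [0.0, 471.36405380826534, 211.67391843129735], [0.0, 0.0, 1.0]]
[[-0.80546816  0.59258752 -0.00781524  0.46341853]
 [ 0.35719048  0.47490004 -0.80429156 -0.09935062]
 [-0.47290168 -0.65062277 -0.59418348  1.46499626]
 [ 0.          0.          0.          1.        ]]
brush [(0.8, [236, 183]), (0.63, [202, 196])]
brush_hook [(0.98, [199, 169]), (0.74, [236, 154])]
rack [(0.57, [203, 196])]
plain_brush []
rasp [(0.82, [218, 200])]
tin_mouth [(0.69, [303, 322]), (0.61, [381, 297]), (0.5, [364, 326])]
tin_floor [(0.88, [366, 326]), (0.72, [305, 348])]
cradle [(0.77, [303, 357]), (0.6, [372, 335])]
bottle [(0.9, [356, 292])]
last [(0.96, [322, 242])]
rail []
rail_open [(0.67, [227, 201])]
dish [(0.56, [269, 273])]
top [[396.306741178506, 0.0, 273.6220432488644], [0.0, 396.306741178506, 208.8223669623479], [0.0, 0.0, 1.0]]
[[-0.01356162 -0.9998601   0.00979118 -0.02604293]
 [-0.99880734  0.01308671 -0.04703875  0.57030526]
 [ 0.04690403 -0.01041743 -0.99884508  1.14092324]
 [ 0.          0.          0.          1.        ]]
brush [(0.83, [377, 232]), (0.53, [380, 196]), (0.36, [153, 199])]
brush_hook [(0.76, [391, 187]), (0.56, [392, 232])]
rack [(0.65, [376, 195])]
plain_brush [(0.54, [396, 190]), (0.39, [378, 197])]
rasp [(0.5, [363, 197])]
tin_mouth [(0.91, [146, 214]), (0.71, [395, 192]), (0.66, [158, 149])]
tin_floor [(0.63, [148, 198])]
cradle [(0.62, [167, 159]), (0.59, [155, 208])]
bottle [(0.67, [192, 222])]
last [(0.59, [256, 238])]
rail [(0.64, [265, 180]), (0.52, [378, 194])]
rail_open [(0.98, [300, 168])]
dish [(0.71, [253, 184])]
1.4
```

```bash
python3 -c "
import cv2
a=cv2.imread('pics/scene0.png')[100:400,150:450]; cv2.imwrite('pics/s1.png',cv2.resize(a,(600,600),interpolation=cv2.INTER_CUBIC))
a=cv2.imread('pics/top0.png')[120:280,120:420]; cv2.imwrite('pics/t1.png',cv2.resize(a,(800,427),interpolation=cv2.INTER_CUBIC))"
```

```text
(no output)
```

View pics/s1.png

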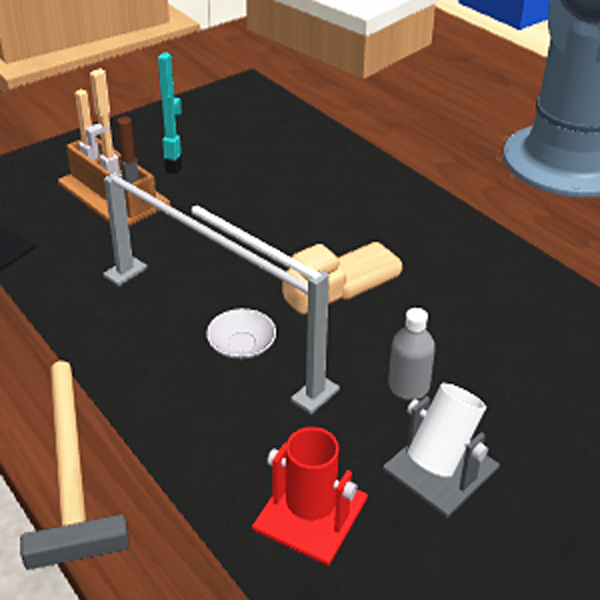

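View pics/t1.png

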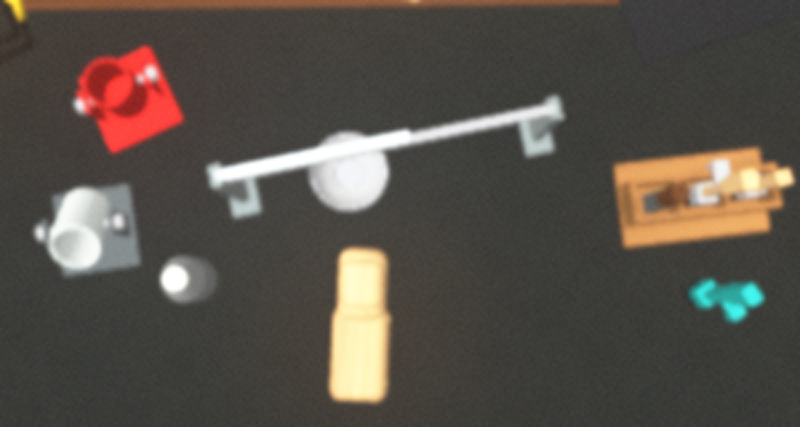

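The top view has the steel tin at crop (75,240) and the rail from (215,175) to (555,105). The dish is at (348,170) and the rack at (700,195), with the hooked brush in its middle pocket and its hook pointing towards +x. The red cradle and the turquoise brush are the decoys. Next I'll zoom in to get accurate points.

```bash
cat > z.py <<'E'
from bench import *
import cv2, numpy as np
A={}
for c in ("scene","top"):
    A[c]=np.mean([read_camera(c).astype(float) for _ in range(4)],0)[:,:,::-1]
    np.save(f"pics/{c}.npy",A[c])
def crop(c,x,y,w,h,s,step):
    a=cv2.resize(np.clip(A[c][y:y+h,x:x+w]*1.3,0,255).astype(np.uint8),(w*s,h*s),interpolation=cv2.INTER_CUBIC)
    for u in range(-(-x//step)*step,x+w,step):
        X=int((u-x+.5)*s); cv2.line(a,(X,0),(X,6),(0,255,255),1); cv2.putText(a,str(u),(X-10,16),0,.33,(0,255,255),1)
    for v in range(-(-y//step)*step,y+h,step):
        Y=int((v-y+.5)*s); cv2.line(a,(0,Y),(6,Y),(0,255,255),1); cv2.putText(a,str(v),(8,Y+3),0,.33,(0,255,255),1)
    return a
cv2.imwrite("pics/rs.png",crop("scene",195,183,160,120,5,10))
cv2.imwrite("pics/rt.png",crop("top",190,145,160,80,5,10))
cv2.imwrite("pics/mix.png",np.vstack([np.hstack([crop("scene",335,285,80,60,5,10),crop("top",125,175,80,60,5,10)]),np.hstack([crop("scene",170,130,80,60,5,10),crop("top",345,165,80,60,5,10)])]))
E
python3 z.py
```

```text
(no output)
```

View pics/rs.png

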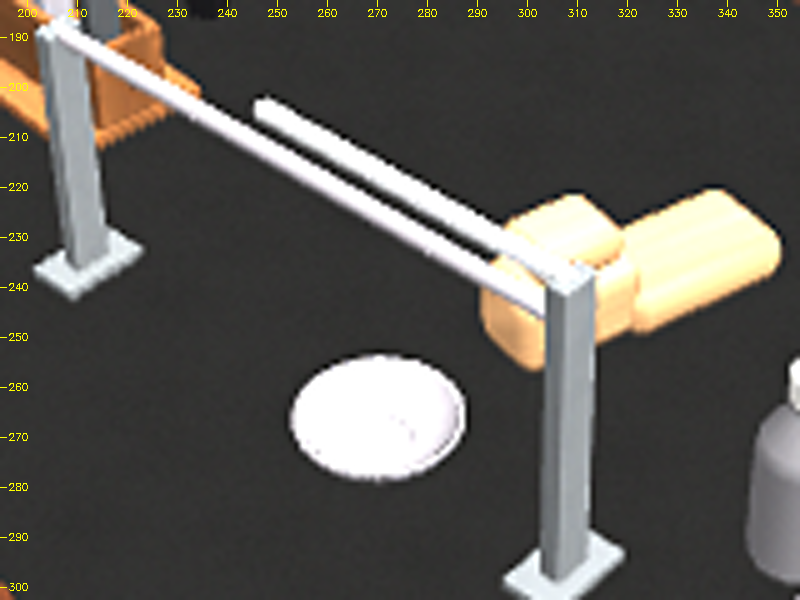

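View pics/rt.png

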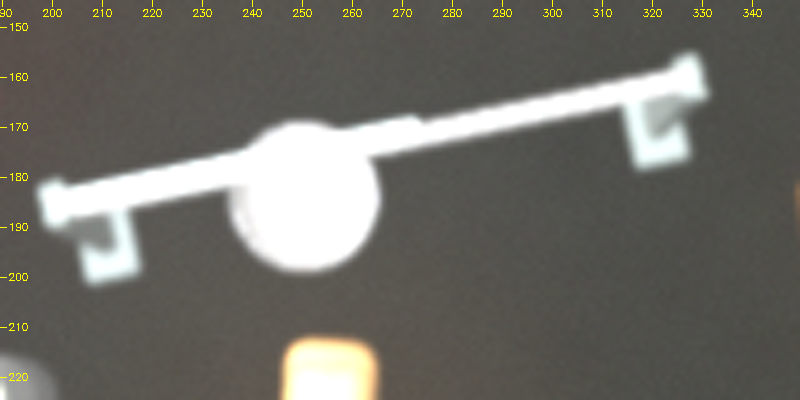

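View pics/mix.png

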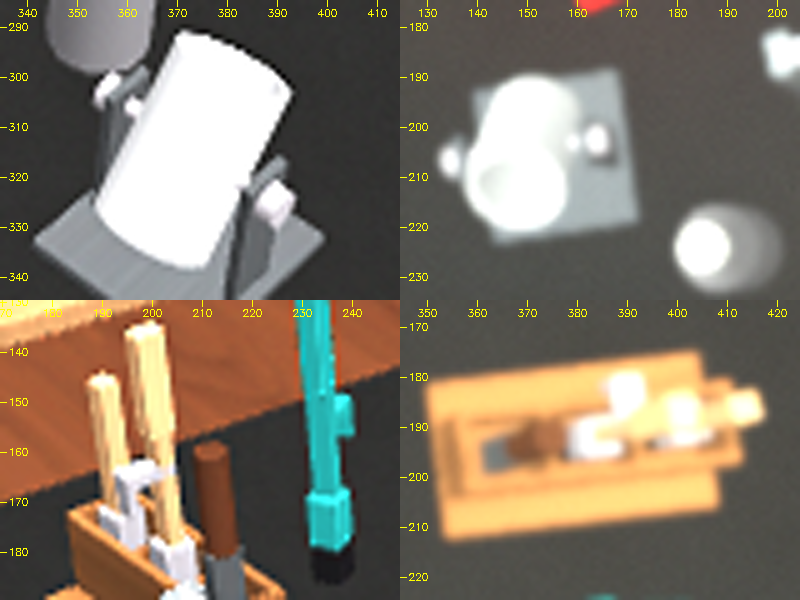

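The zooms show the rail posts at scene (205,189) and (308,238), and in the top view at (327,160) and (200,185). The tin mouth is at scene (381,298) and top (148,212). In the scene view the brush's handle top is at (198,135), between the plain brush and the rasp. Next I fit the poses.

```bash
cat > fit.py <<'E'
from bench import camera_params
import numpy as np
from scipy.optimize import least_squares
P={c:camera_params(c) for c in("scene","top")}
P={c:(np.array(p["K"]),np.array(p["camera_from_world"])) for c,p in P.items()}
def proj(c,X):
    K,T=P[c]; q=K@(T[:3,:3]@X+T[:3,3]); return q[:2]/q[2]
def pl(p,l):
    c,s=np.cos(p[2]),np.sin(p[2]); return np.array([p[0]+c*l[0]-s*l[1],p[1]+s*l[0]+c*l[1],l[2]])
def fit(obs,x0,f=pl,verbose=1):
    r=least_squares(lambda p:np.concatenate([proj(c,f(p,np.array(l,float)/1000))-np.array(u) for c,l,u in obs]),x0,loss='soft_l1')
    if verbose: print(np.round(r.x,4)); print(np.round(np.array([proj(c,f(r.x,np.array(l,float)/1000))-np.array(u) for c,l,u in obs]),1).tolist())
    return r.x
if __name__=="__main__":
    S,T="scene","top"
    print("rail");rail=fit([(S,(0,-165,154),(205.5,189)),(S,(0,165,176),(308.5,238.1)),(S,(0,-165,4),(212.3,234.3)),(S,(0,165,4),(307.2,295.6)),(S,(0,-20,173),(246.9,203.1)),
     (T,(0,165,176),(200.3,185.1)),(T,(0,-165,154),(327.1,159.9)),(T,(-25,165,4),(212.3,199.9)),(T,(-25,-165,4),(322.1,177.1)),(T,(0,-20,173),(272.5,170.1))],[.6,0,0])
    print("dish");dish=fit([(S,(0,0,22),(270.3,265.9)),(T,(0,0,22),(250.5,183.8))],[.6,.05],lambda p,l:np.array([p[0],p[1],l[2]]))
    c,s=np.cos(rail[2]),np.sin(rail[2]);d=dish-rail[:2];print("dish in rail",c*d[0]+s*d[1],-s*d[0]+c*d[1])
    def tin(p,l): # p:x,y,yaw,lean,mouth dist ; l=(.,.,z) flagged by x==999 -> along axis from mouth
        if abs(l[0]-.999)<1e-6:
            h=p[4]-l[2]; return pl(p,np.array([-np.sin(p[3])*h,0,.062+np.cos(p[3])*h]))
        return pl(p,l)
    print("tin");t=fit([(T,(45,42.5,6),(139.5,192.9)),(T,(45,-42.5,6),(167.9,188.1)),(T,(-45,-42.5,6),(171.9,218.1)),(T,(-45,42.5,6),(143.1,222.5)),
      (S,(45,42.5,6),(0,0)) if 0 else (S,(-45,42.5,6),(399.1,332.1)),(S,(45,-42.5,6),(341.5,332.7)),(T,(0,0,62),(149.3,204.3)),
      (S,(999,0,0),(381.5,297.7)),(T,(999,0,0),(147.7,211.7)),(S,(999,0,77),(365.7,331.3)),(T,(999,0,77),(150.6,198.5)),(S,(999,0,0),(381.5,297.7)),(T,(999,0,0),(147.7,211.7))],[.6,.3,0,.6,.04],tin)
    print("mouth",tin(t,np.array([.999,0,0])),"floor",tin(t,np.array([.999,0,.074])))
    print("rack");k=fit([(T,a,(345+(u-400)/5-.5,165+(v-300)/5-.5)) for a,u,v in [((45,80,8),428,382),((45,-80,8),697,352),((-45,-80,8),718,508),((-45,80,8),443,540)]],[.55,-.3,0])
    for y in(-50,0,50):
        print(y,pl(k,np.array([0,y/1000,.008])),[np.round(proj(c,pl(k,np.array([0,y/1000,z]))),1).tolist() for c in(S,T) for z in(.068,.153,.203)])
    print("hook",[np.round(proj(c,pl(k,np.array([.013,0,.108]))),1).tolist() for c in(S,T)])
E
python3 fit.py
```

```text
rail
[ 0.6542 -0.01    0.1956]
[[-0.1, -1.6], [-0.2, -0.4], [-0.9, 0.3], [-0.7, 0.6], [-1.1, 0.9], [-0.3, 0.8], [0.1, 0.6], [-0.3, 0.5], [-0.5, 0.2], [-0.3, 0.8]]
dish
[0.6418 0.0347]
[[-0.7, -0.4], [-0.8, 0.4]]
dish in rail -0.0034867422000982775 0.0463199105835347
tin
[0.5832 0.3129 0.1435 0.5903 0.0397]
[[-1.0, 0.2], [-0.6, 0.5], [-0.2, 0.8], [-0.3, 1.0], [-0.1, 0.2], [-1.7, 0.9], [-0.1, 0.6], [-0.8, -0.0], [-1.0, 0.6], [-1.3, -0.6], [0.9, -0.2], [-0.8, -0.0], [-1.0, 0.6]]
mouth [0.56127627 0.30973611 0.09498809] floor [0.60204219 0.3156263  0.0335109 ]
rack
[ 0.611  -0.3436  0.0969]
[[-0.1, 0.5], [-0.1, 0.6], [-0.4, -0.3], [0.6, -0.8]]
-50 [ 0.61586587 -0.39340239  0.008     ] [[193.1, 170.7], [189.5, 145.0], [187.2, 129.0], [402.5, 189.8], [413.5, 186.6], [420.9, 184.5]]
0 [ 0.61102989 -0.3436368   0.008     ] [[202.7, 177.3], [199.4, 151.4], [197.3, 135.2], [384.8, 191.7], [394.3, 188.7], [400.7, 186.8]]
50 [ 0.60619391 -0.29387122  0.008     ] [[212.7, 184.3], [209.7, 158.1], [207.8, 141.6], [367.0, 193.7], [375.1, 190.9], [380.5, 189.0]]
hook [[197.3, 167.0], [388.5, 185.6]]
```

```bash
cat > h.py <<'E'
from bench import *
import numpy as np
from scipy.spatial.transform import Rotation as Rot
G=0.168; SG=1
def ori(yaw,lean=0.,s=None):  # brush frame yaw, leaning its top towards -x by lean
    s=SG if s is None else s
    B=(Rot.from_euler('z',yaw)*Rot.from_euler('y',-lean)).as_matrix()
    return Rot.from_matrix(np.c_[s*B[:,1],s*B[:,0],-B[:,2]]).as_quat(),B
def tcp(bottom,yaw,lean=0.,s=None,g=None):
    q,B=ori(yaw,lean,s); return np.array(bottom)+B[:,2]*(G if g is None else g),q
TY,TL=0.1435,0.5903
FLOOR=np.array([.602,.3156,.0335]); AX=ori(TY,TL)[1][:,2]
RAIL=np.array([.6542,-.010]); RY=0.1956
def hookpose(ry,dz,rx=0.): # brush bottom when hook point is at rail (rx,ry), dz above bar axis; brush upright
    c,s=np.cos(RY),np.sin(RY); x=rx-.013
    return [RAIL[0]+c*x-s*ry,RAIL[1]+s*x+c*ry,.15+dz-.1]
def brush_pose(): # held brush: bottom and axes
    R=Rot.from_quat(read_tcp_rot()).as_matrix(); return np.array(read_eef_pos())+R[:,2]*G
E
python3 - <<'E'
from h import *
for s in(1,-1):
    for n,a in [("rack",tcp([.611,-.3436,.008],.097,0,s)),("rackup",tcp([.611,-.3436,.2],.097,0,s)),("tin",tcp(FLOOR+AX*.015,TY,TL,s)),("pre",tcp(FLOOR+AX*.115,TY,TL,s)),("pre2",tcp(FLOOR+AX*.17,TY,TL,s)),("open",tcp(hookpose(-.09,.06),RY,0,s)),("end",tcp(hookpose(.046,0),RY,0,s))]:
        j=inverse_kinematics(a[0].tolist(),a[1].tolist()); print(s,n,np.round(a[0],3),None if j is None else np.round(j,2))
E
```

```text
1 rack [ 0.611 -0.344  0.176] [ 0.74  0.58 -0.41  1.51  0.24  1.11  0.38]
1 rackup [ 0.611 -0.344  0.368] [ 0.73  0.45 -0.41  1.29  0.17  1.44  0.44]
1 tin [0.501 0.301 0.186] [-0.01  0.22 -0.82  2.17  1.05  0.58 -1.48]
1 pre [0.446 0.293 0.269] [ 0.72 -0.29 -1.4   2.18  0.08  0.51 -0.65]
1 pre2 [0.416 0.289 0.314] [ 0.4  -0.36 -1.09  2.17  0.01  0.64 -0.6 ]
1 open [ 0.659 -0.101  0.278] [ 0.56  0.47 -0.64  1.5   0.29  1.27  0.08]
1 end [0.633 0.033 0.218] [ 0.43  0.48 -0.71  1.64  0.33  1.15 -0.17]
-1 rack [ 0.611 -0.344  0.176] [ 0.4   0.54  0.08  1.53 -0.04  1.07 -2.56]
-1 rackup [ 0.611 -0.344  0.368] [ 0.45  0.42  0.01  1.31 -0.    1.42 -2.59]
-1 tin [0.501 0.301 0.186] [ 0.33  0.38 -1.23  2.16  1.24  0.74  1.56]
-1 pre [0.446 0.293 0.269] [-0.69 -0.08 -0.17  2.21  0.63  0.65  1.98]
-1 pre2 [0.416 0.289 0.314] [-0.73 -0.19 -0.17  2.2   0.54  0.76  2.04]
-1 open [ 0.659 -0.101  0.278] [-0.75  0.81  1.37  1.56 -0.8   1.43 -2.27]
-1 end [0.633 0.033 0.218] [-1.01  0.84  1.37  1.71 -0.85  1.33 -2.41]
```

Run:
```python
from h import *
import cv2
move_gripper(.055,60)
p,q=tcp([.611,-.3436,.1],.097); move_ptp(p.tolist(),q.tolist())
p,q=tcp([.611,-.3436,.008],.097); movel(p.tolist(),speed=.12)
print(read_eef_pos(),read_ft_force())
move_gripper(.0,60); print(read_finger_gap(),read_grasp_force(),read_ft_force(),read_time_s())
p[2]+=.2; movel(p.tolist(),speed=.15)
print(read_finger_gap(),read_eef_pos(),read_qpos(),read_ft_force(),read_time_s())
im=[]
for c in("scene","top"):
    a=read_camera(c)[:,:,::-1]
    x,y,w,h=(160,60,100,150) if c=="scene" else (335,120,100,150)
    im.append(cv2.resize(a[y:y+h,x:x+w],(400,600),interpolation=cv2.INTER_CUBIC))
    for n in("brush","brush_hook","plain_brush","rasp"): print(c,n,[(round(d["confidence"],2),np.round(d["at"],1).tolist()) for d in tip_of(c,n)][:3])
cv2.imwrite("pics/g.png",np.hstack(im))
from fit import proj
R=ori(.097)[1]; b=brush_pose()
for c in("scene","top"): print(c,proj(c,b),proj(c,b+R@[.013,0,.1]))
```

```text
[ 0.61176535 -0.34387732  0.17706696] [0.03682734 0.29767279 0.6828063 ]
0.017556570403268995 58.91045093536377 [ 0.15875761 -0.22057199  3.79200522] 5.525
0.01733256908824848 [ 0.61042852 -0.34343993  0.37437684] [ 0.73723813  0.44854131 -0.41568717  1.27835795  0.17702469  1.45309068
  0.4342783 ] [ 0.22567117 -0.22301276 -0.84442886] 7.0083
scene brush [(0.95, [199.2, 136.1]), (0.79, [237.0, 183.8])]
scene brush_hook [(0.91, [236.4, 158.4]), (0.62, [191.5, 102.5])]
scene plain_brush []
scene rasp [(0.67, [215.3, 199.7])]
top brush [(0.66, [402.3, 187.3]), (0.57, [377.9, 231.6])]
top brush_hook [(0.81, [416.7, 176.3]), (0.65, [388.6, 234.2])]
top plain_brush []
top rasp [(0.54, [365.7, 195.5])]
scene [197.05168156 133.51927433] [188.23551552  99.92515182]
top [401.39628676 186.54608244] [415.83601003 175.93412585]
```

View pics/g.png

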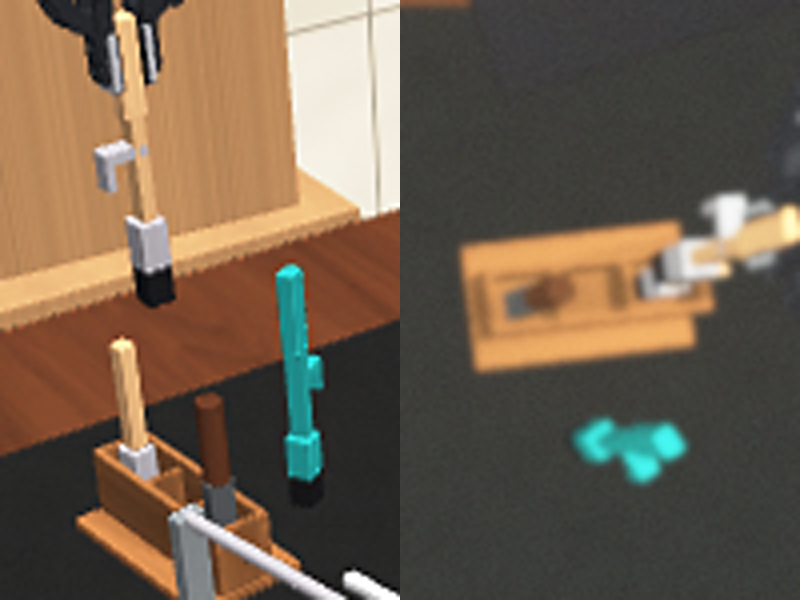

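The brush is held upright: bristle end at scene (198,135), hook at (191,103). Plain brush and rasp still stand in place. Next, the approach to the tin.

```bash
cat >> h.py <<'E'
def obs(c,n,near,k=2,r=15):
    read_camera(c); L=[np.array(d["at"]) for d in tip_of(c,n)]
    L=[u for u in L if np.linalg.norm(u-near)<r]; return L[0] if L else None
def look(B,b):  # compare network points with predicted ones
    from fit import proj
    for n,l in(("brush",[0,0,0]),("brush_hook",[.013,0,.1])):
        for c in("scene","top"):
            p=proj(c,b+B@l); o=obs(c,n,p); print(n,c,np.round(p,1),None if o is None else np.round(o-p,1))
def view(name,B,b,boxes):  # overlay brush wireframe dots
    import cv2; from fit import proj
    W=[(0,0,0),(0,0,.06),(0,0,.13),(0,0,.195),(.013,0,.1),(.027,0,.088),(.027,0,.113),(.021,0,.088)]
    im=[]
    for c,x,y in boxes:
        a=cv2.resize(read_camera(c)[y:y+120,x:x+80,::-1],(400,600),interpolation=cv2.INTER_CUBIC)
        for w in W:
            p=(proj(c,b+B@w)-[x,y]+.5)*5; cv2.circle(a,(int(p[0]),int(p[1])),2,(0,0,255),-1)
        im.append(a)
    cv2.imwrite(name,np.hstack(im))
E
python3 - <<'E'
from h import *
look(ori(.097)[1],brush_pose())
p,q=tcp([.50,0.05,.23],.12); move_ptp(p.tolist(),q.tolist()); print(np.round(read_qpos(),2))
p,q=tcp(FLOOR+AX*.16,TY,TL); print(np.round(p,3)); move_ptp(p.tolist(),q.tolist()); print(np.round(read_qpos(),2),read_eef_pos(),read_time_s(),read_finger_gap())
B=ori(TY,TL)[1]; b=brush_pose(); print(b,FLOOR+AX*.16)
look(B,b)
from fit import proj
s=proj("scene",b)-[40,60]; t=proj("top",b)-[40,60]
view("pics/pre.png",B,b,[("scene",int(s[0]),int(s[1])),("top",int(t[0]),int(t[1]))]); print(s,t)
E
```

```text
brush scene [197.1 133.5] [0.8 1. ]
brush top [401.4 186.5] [-1.3 -0.2]
brush_hook scene [188.2  99.9] [0.9 2.4]
brush_hook top [415.8 175.9] [0.5 1.4]
[ 0.51  0.04 -0.7   1.71  0.03  1.4  -0.08]
[0.421 0.289 0.306]
[ 0.45 -0.34 -1.13  2.17  0.02  0.62 -0.61] [0.42274449 0.28864309 0.30711063] 10.4667 0.017066270204452033
[0.51540593 0.30196178 0.16760984] [0.51385773 0.30286404 0.1664238 ]
brush scene [398.6 259.2] [1.8 1.3]
brush top [140.8 229.4] [ 1.2 -2.1]
brush_hook scene [418.7 212.6] None
brush_hook top [130.7 249.1] [0.4 0.5]
[358.57465449 199.22879498] [100.80286922 169.37680183]
```

View pics/pre.png

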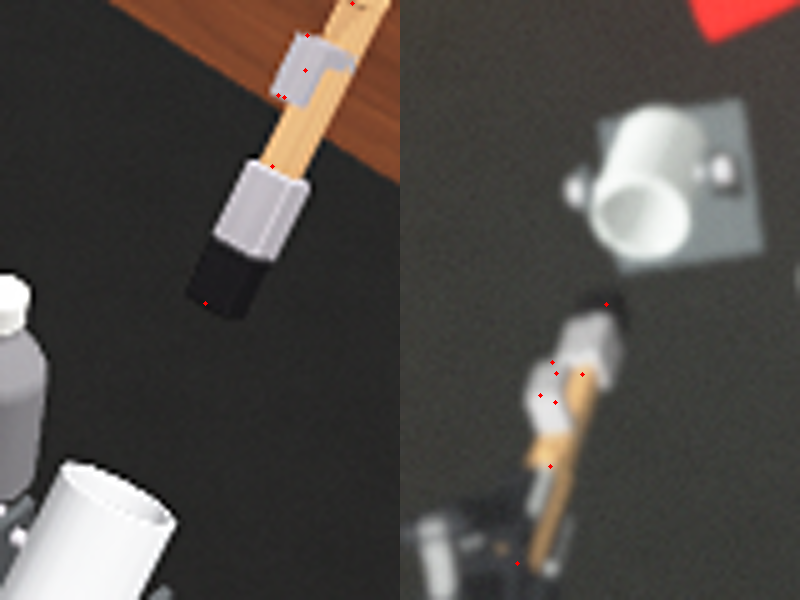

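The brush is in line with the tin: bristle end at scene (217,305) in the crop, against a predicted (205,303), so within a few mm. I insert in steps and watch the force.

Run:
```python
from h import *
f0=np.array(read_ft_force())
for d in (.085,.065,.045,.028,.014):
    p,q=tcp(FLOOR+AX*d,TY,TL); movel(p.tolist(),q.tolist(),speed=.12)
    f=np.array(read_ft_force())-f0; print(d,np.round(f,1),np.round(brush_pose()-(FLOOR+AX*d),4))
    if np.linalg.norm(f)>12: print("stop"); break
pause(.3)
print(read_time_s(),read_finger_gap(),read_tcp_rot(),q)
B=ori(TY,TL)[1]; b=brush_pose()
import cv2
im=[]
for c,x,y in(("scene",350,240),("top",110,170)):
    a=read_camera(c)[y:y+100,x:x+66,::-1]; im.append(cv2.resize(a,(400,600),interpolation=cv2.INTER_CUBIC))
    print(c,[(round(d["confidence"],2),np.round(d["at"],1).tolist()) for d in tip_of(c,"tin_mouth")])
cv2.imwrite("pics/tin.png",np.hstack(im))
```

```text
Traceback (most recent call last):
bench.MotionError: the arm cannot follow that straight line within its joint ranges
```

The insertion line runs out of joint range in this elbow posture. I'll switch the arm to j3≈0 at a safe height first.

Run:
```python
from h import *
p,q=tcp([.48,0.10,.24],.12); move_ptp(p.tolist(),q.tolist()); print(np.round(read_qpos(),2))
move_j([-.35,.04,0,1.71,0,1.39,-.25]); print(np.round(read_qpos(),2),read_eef_pos())
for d in(.16,.13,.014):
    p,q=tcp(FLOOR+AX*d,TY,TL); j=inverse_kinematics(p.tolist(),q.tolist()); print(d,None if j is None else np.round(j,2))
p,q=tcp(FLOOR+AX*.14,TY,TL); move_ptp(p.tolist(),q.tolist()); print(np.round(read_qpos(),2),read_finger_gap(),brush_pose()-(FLOOR+AX*.14))
for d in(.085,.014):
    p,q=tcp(FLOOR+AX*d,TY,TL); j=inverse_kinematics(p.tolist(),q.tolist()); print(d,None if j is None else np.round(j,2))
f0=np.array(read_ft_force())
for d in (.085,.065,.045,.028,.014):
    p,q=tcp(FLOOR+AX*d,TY,TL); movel(p.tolist(),q.tolist(),speed=.12)
    f=np.array(read_ft_force())-f0; print(d,np.round(f,1),np.round(brush_pose()-(FLOOR+AX*d),4))
    if np.linalg.norm(f)>12: print("stop"); break
pause(.3)
print(read_time_s(),read_finger_gap())
import cv2
im=[]
for c,x,y in(("scene",350,240),("top",110,170)):
    a=read_camera(c)[y:y+100,x:x+66,::-1]; im.append(cv2.resize(a,(400,600),interpolation=cv2.INTER_CUBIC))
    print(c,[(round(d["confidence"],2),np.round(d["at"],1).tolist()) for d in tip_of(c,"tin_mouth")])
cv2.imwrite("pics/tin.png",np.hstack(im))
```

```text
[ 0.05 -0.01 -0.34  1.74 -0.    1.41 -0.16]
[-0.35  0.04 -0.    1.71  0.    1.39 -0.25] [0.49977543 0.14086698 0.39646893]
0.16 [-0.36 -0.18 -0.5   2.19  0.47  0.7  -1.03]
0.13 [-0.35 -0.11 -0.5   2.2   0.55  0.65 -1.09]
0.014 [-0.54  0.15 -0.26  2.19  0.91  0.49 -1.39]
[-0.35 -0.13 -0.51  2.2   0.52  0.67 -1.07] 0.017092774316229537 [ 0.00106388 -0.00165783  0.00101759]
0.085 [-0.32 -0.01 -0.52  2.2   0.69  0.59 -1.21]
0.014 [-0.3   0.17 -0.51  2.18  0.97  0.52 -1.43]
0.085 [-0.5  0.5  1.3] [ 0.0013 -0.0004  0.0007]
0.065 [-0.9  0.   1. ] [-0.     -0.0001  0.0003]
0.045 [-1.  -0.2  1.2] [-0.0003 -0.0002  0.0001]
0.028 [-0.2 -0.4  0. ] [-0.0004 -0.0001  0.0002]
0.014 [ 0.3 -0.4  0.4] [-0.0004 -0.0003  0.    ]
15.2833 0.017222364694867067
scene [(0.89, [382.3, 296.4]), (0.89, [307.5, 319.3])]
top [(0.97, [160.3, 150.8]), (0.67, [147.4, 212.7])]
```

View pics/tin.png

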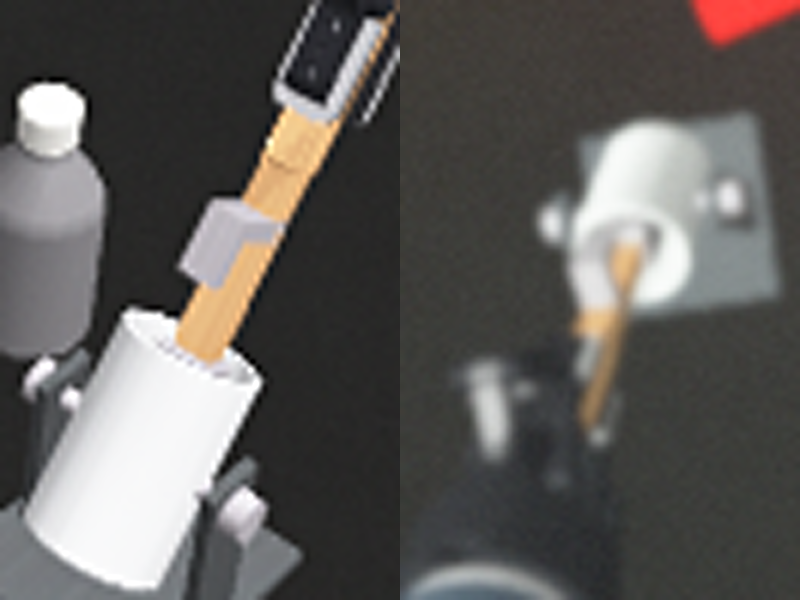

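The bristle end is deep in the tin with no contact force, and the tin hasn't moved: its mouth is at scene (382,296), as before. Next I withdraw and bring the hook above the open stretch of the bar.

Run:
```python
from h import *
import cv2; from fit import proj
p,q=tcp(FLOOR+AX*.15,TY,TL); movel(p.tolist(),q.tolist(),speed=.2)
p,q=tcp([.48,0.10,.24],.12); move_ptp(p.tolist(),q.tolist())
h=hookpose(-.09,.028,-.06); p,q=tcp([h[0],h[1],.2],RY); move_ptp(p.tolist(),q.tolist())
p,q=tcp(h,RY); movel(p.tolist(),q.tolist(),speed=.15); print(np.round(read_qpos(),2),brush_pose()-h,read_time_s())
h=hookpose(-.09,.028,0); p,q=tcp(h,RY); f0=np.array(read_ft_force()); movel(p.tolist(),q.tolist(),speed=.05)
print(np.array(read_ft_force())-f0,brush_pose()-h,read_finger_gap(),read_time_s())
B=ori(RY)[1]; b=brush_pose(); look(B,b)
t=np.array([-.09*-np.sin(RY),-.09*np.cos(RY)])+RAIL; print("bar pt",[proj(c,np.r_[t,.15]) for c in("scene","top")])
s=proj("scene",b+[0,0,.1]); u=proj("top",b+[0,0,.1])
view("pics/hk.png",B,b,[("scene",int(s[0])-40,int(s[1])-60),("top",int(u[0])-40,int(u[1])-60)]); print(s,u)
```

```text
[-0.04  0.31  0.19  1.71 -0.06  1.13  0.37] [1.37244114e-03 9.84226122e-05 1.39653582e-03] 19.1583
[-0.61643154  0.24540855 -0.02697226] [-4.11146864e-04 -2.91855912e-04  1.68276019e-05] 0.01725848801788555 20.5083
brush scene [232.2 221.8] [-0.3  0.3]
brush top [297.8 175.4] None
brush_hook scene [225.1 190.5] [2.7 0.4]
brush_hook top [299.6 165.1] None
bar pt [array([225.92763348, 200.4387745 ]), array([298.62737643, 166.6499559 ])]
[229.17201541 188.25714563] [300.64812281 170.13579192]
```

View pics/hk.png

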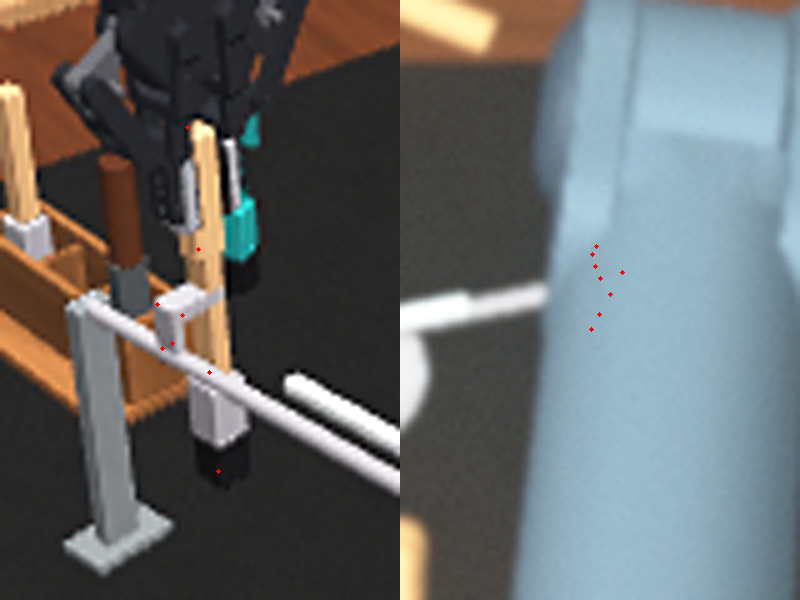

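Run:
```python
from h import *
from fit import proj
from scipy.ndimage import map_coordinates
def W(y,z): return np.r_[RAIL[0]-np.sin(RY)*y,RAIL[1]+np.cos(RY)*y,z]
for c in("scene","top"):
    I=np.load(f"pics/{c}.npy").mean(2)
    for y in (-.13,-.11,-.09,-.07,-.05,-.035):
        p=proj(c,W(y,.15)); d=proj(c,W(y+.01,.15))-p; d/=np.linalg.norm(d); n=np.array([-d[1],d[0]])
        t=np.arange(-6,6.01,.25); v=map_coordinates(I,[p[1]+t*n[1],p[0]+t*n[0]],order=1)
        bg=np.median(np.r_[v[:8],v[-8:]]); w=v-bg; hi=t[w>w.max()/2]
        # px per mm for a rail-x and z shift
        gx=n@(proj(c,W(y,.15)+.001*np.r_[np.cos(RY),np.sin(RY),0])-p); gz=n@(proj(c,W(y,.151))-p)
        print(c,y,"edges",hi.min(),hi.max(),"mid",(hi.min()+hi.max())/2,"px/mm x",round(gx,3),"z",round(gz,3))
```

```text
scene -0.13 edges -2.25 0.5 mid -0.875 px/mm x 0.306 z -0.277
scene -0.11 edges -2.25 0.5 mid -0.875 px/mm x 0.309 z -0.279
scene -0.09 edges -2.0 0.5 mid -0.75 px/mm x 0.312 z -0.282
scene -0.07 edges -2.5 1.0 mid -0.75 px/mm x 0.315 z -0.285
scene -0.05 edges -2.25 1.0 mid -0.625 px/mm x 0.318 z -0.288
scene -0.035 edges -2.25 1.0 mid -0.625 px/mm x 0.321 z -0.29
top -0.13 edges -1.75 2.25 mid 0.25 px/mm x 0.385 z 0.052
top -0.11 edges -1.75 2.5 mid 0.375 px/mm x 0.385 z 0.052
top -0.09 edges -1.75 2.5 mid 0.375 px/mm x 0.385 z 0.052
top -0.07 edges -1.75 2.5 mid 0.375 px/mm x 0.385 z 0.052
top -0.05 edges -1.75 2.5 mid 0.375 px/mm x 0.386 z 0.052
top -0.035 edges -1.75 2.5 mid 0.375 px/mm x 0.386 z 0.052
```

The scene crop shows the lip at (171,348), just beyond the bar, and the shaft at (209,280) on the near side. Measured against the bar, the hook is centred to about 1 mm. I lower it while watching the force.

Run:
```python
from h import *
f0=np.array(read_ft_force())
for dz in (.020,.014,.008,.005,.003,.001,-.001,-.003,-.005):
    p,q=tcp(hookpose(-.09,dz),RY); movel(p.tolist(),q.tolist(),speed=.04)
    f=np.array(read_ft_force())-f0; print(dz,np.round(f,2),np.round(brush_pose()-hookpose(-.09,dz),4),read_time_s())
    if f[2]>4 or np.linalg.norm(f)>8: break
```

```text
0.02 [ 0.2   0.23 -1.26] [-0.0008  0.0001 -0.0009] 21.3583
0.014 [-0.6   0.54  0.2 ] [-0.0005  0.0001 -0.0006] 21.6583
0.008 [-0.59 -0.87 -1.35] [-0.0005  0.0001 -0.0006] 21.9583
0.005 [ 0.1   0.97 -1.12] [-0.0002  0.     -0.0003] 22.2083
0.003 [-0.03 -0.51 -1.51] [-0.0001  0.     -0.0001] 22.4583
0.001 [-0.05  0.59 -0.14] [ 0.0004 -0.0001  0.0002] 22.7083
-0.001 [-2.61 -0.26  4.72] [ 0.0006 -0.0001  0.002 ] 22.9583
```

Run:
```python
from h import *
p,q=tcp(hookpose(-.09,.0015),RY); movel(p.tolist(),q.tolist(),speed=.03); pause(.3)
f0=np.array(read_ft_force()); rx=0; ex=np.array([np.cos(RY),np.sin(RY),0])
for y in np.linspace(-.09,.046,9)[1:]:
    p,q=tcp(hookpose(y,.0015,rx),RY); movel(p.tolist(),q.tolist(),speed=.05)
    f=np.mean([read_ft_force() for _ in range(3)],0)-f0; print(round(y,3),np.round(f,2),"fx",round(f@ex,2),np.round(brush_pose()-hookpose(y,.0015,rx),4))
    if abs(f@ex)>4: rx+=.001*np.sign(f@ex); print("rx",rx)
    if np.linalg.norm(f)>15: print("stop");break
print(read_time_s(),read_finger_gap())
```

```text
-0.073 [-0.62 -0.5  -1.06] fx -0.7 [-0.0001  0.001  -0.0001]
-0.056 [ 0.34 -0.53 -0.58] fx 0.23 [0.     0.0007 0.    ]
-0.039 [ 1.13 -1.07 -1.24] fx 0.9 [0.     0.0007 0.    ]
-0.022 [ 0.6  -0.44  0.1 ] fx 0.5 [-0.      0.0007 -0.    ]
-0.005 [ 0.25 -0.76 -0.92] fx 0.09 [-0.      0.0007 -0.    ]
0.012 [ 0.75 -1.66 -1.84] fx 0.41 [-0.      0.0007  0.    ]
0.029 [ 1.08 -1.43 -1.06] fx 0.78 [-0.      0.0006  0.    ]
0.046 [ 0.36 -1.03 -0.91] fx 0.15 [-0.0001  0.0007 -0.    ]
27.4417 0.017539376988291312
```

Run:
```python
from h import *
import cv2
for dz in(.0,-.001,-.002):
    p,q=tcp(hookpose(.046,dz,.001),RY); f0=np.array(read_ft_force()); movel(p.tolist(),q.tolist(),speed=.03)
    f=np.array(read_ft_force()); print(dz,np.round(f-f0,1))
    if f[2]-f0[2]>2.5: break
for g in (.020,.026,.033,.041,.05,.06,.07,.085):
    move_gripper(g,20); pause(.15)
pause(.5); print(read_time_s(),read_ft_force(),read_finger_gap())
im=[]
for c,x,y in(("scene",240,180),("top",220,120)):
    a=read_camera(c)[:,:,::-1]; np.save(f"pics/{c}_rel.npy",a)
    im.append(cv2.resize(a[y:y+100,x:x+66],(400,600),interpolation=cv2.INTER_CUBIC))
    for n in("brush","brush_hook"): print(c,n,[(round(d["confidence"],2),np.round(d["at"],1).tolist()) for d in tip_of(c,n)][:3])
cv2.imwrite("pics/rel.png",np.hstack(im))
```

```text
0.0 [-3.4 -0.7  6.3]
31.425 [-0.19751251 -0.16843982 -0.10468403] 0.0849151780443572
scene brush [(0.75, [235.7, 184.1]), (0.61, [268.1, 260.3])]
scene brush_hook [(0.71, [267.2, 225.8]), (0.62, [236.9, 153.9])]
top brush [(0.81, [378.5, 232.5])]
top brush_hook [(0.41, [145.5, 213.5])]
```

View pics/rel.png

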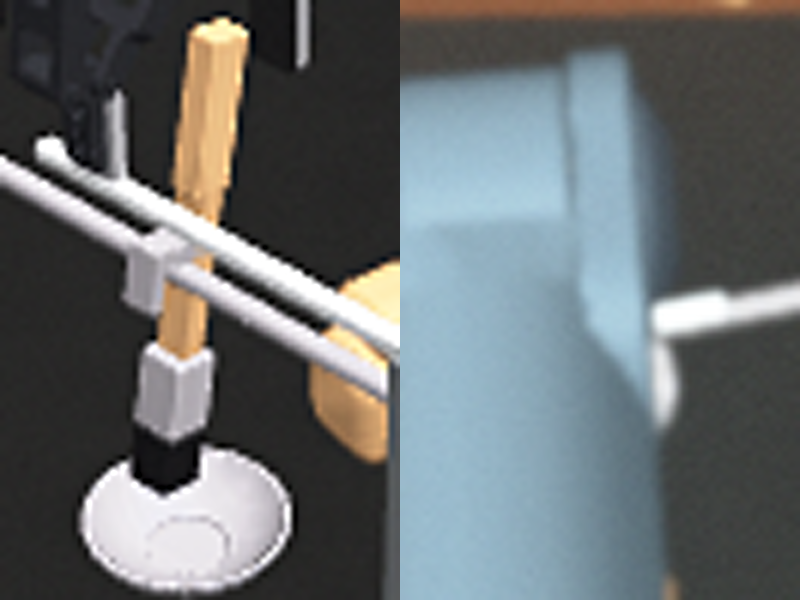

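The brush hangs on the bar, leaning a little: handle top at crop (218,28), bristle end at (166,480) over the dish, fingers clear on both sides. I compute the lean, then retreat upwards.

```bash
cat > lean.py <<'E'
from h import *
from fit import proj
from scipy.optimize import least_squares
def pts(v,mx=.011):
    y,th=v; R=(Rot.from_euler('z',RY)*Rot.from_euler('y',-th)).as_matrix()
    bar=np.r_[RAIL[0]-np.sin(RY)*y,RAIL[1]+np.cos(RY)*y,.15]
    return [bar+R@(np.array(l)-[mx,0,.1]) for l in([0,0,0],[0,0,.195])]
def solve(bot,top,bias=(.6,-.3)):
    o=[np.array(u)-bias for u in(bot,top) if u is not None]
    r=least_squares(lambda v:np.concatenate([proj("scene",X)-u for X,u in zip(pts(v),o)]),[.046,.1])
    X=pts(r.x); print("y,lean deg",r.x[0],np.degrees(r.x[1]),"res",np.round(r.fun,1),"bottom",X[0],"off dish",X[0][:2]-[.6418,.0347],np.linalg.norm(X[0][:2]-[.6418,.0347]))
E
python3 - <<'E'
from lean import *
solve((267.5,259.5),(275.8,184.2))
p=np.array(read_eef_pos()); p[2]+=.12; f0=np.array(read_ft_force()); movel(p.tolist(),speed=.08); print(np.array(read_ft_force())-f0,read_time_s())
pause(1)
for k in range(2):
    im=read_camera("scene")
    for n in("brush","brush_hook"): print(n,[(round(d["confidence"],2),np.round(d["at"],1).tolist()) for d in tip_of("scene",n)][:2])
    if k==0: im0=im.astype(float)
    pause(.5)
d=np.abs(im.astype(float)-im0)[180:270,250:300]; print("motion",d.mean(),d.max())
rel=np.load("pics/scene_rel.npy")[:,:,::-1].astype(float); d=np.abs(im-rel)[205:265,255:285]; print("vs before lift",d.mean(),d.max())
E
```

```text
y,lean deg 0.04805349118328199 10.128940577027585 res [-0.1 -0.4  0.2  0.1] bottom [0.65148953 0.03845059 0.04962405] off dish [0.00968953 0.00375059] 0.010390090714198608
[-0.18889581  0.09959822 -0.23680254] 33.375
brush [(0.95, [237.6, 182.0]), (0.65, [264.0, 260.6])]
brush_hook [(0.64, [237.6, 155.0])]
brush [(0.92, [235.5, 183.4]), (0.64, [264.0, 260.5])]
brush_hook [(0.8, [263.8, 224.5]), (0.66, [236.6, 152.4])]
motion 0.6697037037037037 4.0
vs before lift 2.5433333333333334 229.0
```

The brush is at rest, but the bristle end shifted about 4 px when the fingers left. I'll measure the new lean from segmented wood pixels, calibrated against the earlier frame.

Run:
```python
from lean import *
import cv2
def seg(a): # rgb
    a=a.astype(int); m=(a[...,0]-a[...,2]>50)&(a[...,0]>130); m=m.astype(np.uint8); m[:150]=0; m[245:]=0; m[:,:245]=0; m[:,305:]=0
    n,l,s,c=cv2.connectedComponentsWithStats(m)
    out=[]
    for i in range(1,n):
        if s[i,4]>30 and s[i,1]<215:
            ys,xs=np.nonzero(l==i); out.append((s[i].tolist(),np.polyfit(ys,xs,1).round(3).tolist(),np.round(c[i],1).tolist()))
    return out
a=read_camera("scene"); np.save("pics/scene_end.npy",a)
print("rel",seg(np.load("pics/scene_rel.npy")[:,:,::-1])); print("now",seg(a))
from scipy.optimize import brentq
for th in(.1,.177,.25,.3,.35,.4):
    X=pts((.048,th)); u=[proj("scene",x)+[.6,-.3] for x in X]; print(th,np.round(u,1).tolist(),"slope",round((u[1][0]-u[0][0])/(u[1][1]-u[0][1]),3),"off",np.round(np.linalg.norm(X[0][:2]-[.6418,.0347]),4))
read_camera("top"); 
for n in("brush","brush_hook"): print("top",n,[(round(d["confidence"],2),np.round(d["at"],1).tolist()) for d in tip_of("top",n)][:3])
```

```text
rel [([269, 183, 12, 35, 296], [-0.104, 294.83], [274.1, 198.8])]
now [([269, 183, 12, 35, 295], [-0.106, 295.157], [274.1, 198.9])]
0.1 [[269.7, 257.5], [273.7, 185.0]] slope -0.055 off 0.0031
0.177 [[267.4, 259.1], [276.0, 184.3]] slope -0.115 off 0.0104
0.25 [[265.2, 260.5], [278.1, 183.9]] slope -0.168 off 0.0176
0.3 [[263.7, 261.3], [279.5, 183.8]] slope -0.204 off 0.0226
0.35 [[262.2, 262.0], [280.9, 183.8]] slope -0.239 off 0.0275
0.4 [[260.7, 262.6], [282.2, 183.9]] slope -0.273 off 0.0323
top brush [(0.63, [379.6, 232.9])]
top brush_hook [(0.64, [153.4, 208.1]), (0.55, [387.8, 231.4])]
```

The handle segment matches the frame from before the lift: lean about 10°, bristle end about 10 mm from the dish centre. So the shift was network noise. I hand the job in.

```bash
python3 -c "
from bench import *
print(sign_off(),read_time_s())"
```

```text
the job is handed in; nothing more can be done
the job is handed in; nothing more can be done
```

I handed the job in at about 36 s of the 69 s allowed, but sign-off returned no verdict: the brush was dipped in the leaning tin without contact, hooked on at the open stretch and slid under the strip, and it now hangs still over the drip dish (camera estimate: about 10° lean, bristle end about 10 mm from the dish centre).

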